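Reset the tripped breaker under the turntable console's push-latch cover

ROBOT

A 7-joint arm with a two-finger parallel gripper is mounted at the origin on the work surface. World frame = base frame: x ahead of the robot, y to its left, z up, the work surface at z = 0. Lengths are in mm, angles in rad, forces in N, time in s.
With the tool pointing down it reaches from about 375 to 925 mm from the base axis. Payload 3.1 kg.
Tool frame: the origin (TCP) lies at the very end of the fingers, on their centre line; the grasp point (between the pads) lies 19 mm behind it; x points along the fingers, z is the direction in which the jaws open and shut, and the axes are right-handed (so a half turn about x gives the same grasp; the last joint's range is limited). The gripper opens to 85 mm and grips with 20 to 120 N. Pads are 22 mm wide; open, the fingers measure 114 mm over their backs; the gripper's body (76 mm by 85 mm) begins 54 mm behind the grasp point. The pads swing forward as they close: fully open they stand 13 mm farther back than shut.
Start: joints at [-1.374, 0.383, 0.044, 1.598, -0.018, 1.161, -0.05], TCP at [188.834, 621.968, 231.269] pointing down, gripper open.
Joint ranges: [-2.61, 2.61], [-0.41, 2.15], [-1.48, 1.57], [0, 2.5], [-1.57, 4.71], [0.05, 1.97], [-2.85, 2.85]. Speed limits (rad/s): [2.79, 2.79, 3.14, 3.14, 3.14, 3.14, 3.14].

INTERFACE

Orientations are given as a rotation vector (axis times angle).
In Python, from station import r, optics gives the robot as it stands.
- The arm moves only by the tool jog_arm, never from a script. Its argument "commands" is a list of rows, each a list of 2 entries, a list of its own where there are three numbers: the shift along the tool's x, y, z in cm, then the turn about the tool's x in rad. In form: [[[x, y, z], yaw], ...]. A call has 1 to 12 rows; each row shifts and turns the commanded pose from where the row before left it, along the tool's axes as they then stand; what a row does not reach is not made up. A row lasts 1/8 s, in which the tool goes at most 62.5 mm and 10.7 degrees, less where a joint would pass 70% of its speed; a pose out of reach is approached as far as the arm can. A call is refused whole if a number of a shift passes 6.25 or a number of a turn 0.188, either way. A call with a gripper value outside its range is refused whole. "grip" is the finger opening in cm, from 0 to 8.54, set as the call begins (left out, the last holds). The fingers move at their own pace and stop on an object; "newtons" is the grip in N (left out, the last holds). Time passes only in rows, so rows that do not move let the fingers close. It gives the time, the measured TCP pose, the force and the opening at its end, in the units of the state.
- r.state(): the state, without advancing time (a new reading comes with each control period).
- optics.capture(name): name is "side" or "top"; returns a dict with "pixels" (384x512x3 uint8, blue, green, red), "camera_matrix" (3x3 intrinsics, pixels), "R" (3x3) and "t" (3): a world point X has camera coordinates R X + t. Camera axes: x right, y down, z forward; pixel columns grow to the right and rows downward; lengths in mm; the calibration is good to about 2 mm. A picture is of the moment at which its call begins. There is no depth.
- r.finish_job(): hands the job in, once; it reports no verdict.
Trained networks look in a picture, given as the dict that the camera call returned (one of the last four; its "shot" number tells which), for a name from the list of things; names that differ only in an ending like _2 or _b are one class to them, and where a whole thing is asked for, a point or a joint stands for the part that bears it (a point fixed in the world has none). Each returns a list of dicts, best first, with "confidence" (0 to 1); they miss things now and then, are a little off and sometimes report something else, mostly with a low value. They report only what shows in the picture. A call takes as long as a camera call.
- optics.boxes_of(picture, name): "bbox" ([centre column, centre row, width, height] in pixels, round what is visible of it).
- optics.regions_of(picture, name): "region" (384x512 bool, what is visible of it) and "bbox" ([centre column, centre row, width, height] in pixels, round what is visible of it).
- optics.tip_of(picture, name): "pixel" ([column, row] in pixels: a listed point, or the origin of a listed thing).
The state is a dict: "t": time; "q": joint angles; "qd": joint speeds; "tau": joint torques, N m; "tcp_pos": TCP position; "ee_rot": TCP orientation; "force": force on the tool from outside, world axes, zero at the start; "ft_torque": the same for the moment, N m; "width": finger opening in mm.
Only numpy, scipy, OpenCV 4.12 (cv2) and the standard library are available. Lean on these libraries where they do the work, as an engineer would, in place of code of your own. Each camera call takes 0.05 s, during which the arm holds its last target. There are 200 camera calls.

TASK

A circuit breaker has tripped on the welding turntable's desk console. With a fingertip, press the clear cover at its yellow pad so that it pops open, push the one breaker button that stands out fully home, then swing the cover down and press it once more so that it stays latched, flush with the desk. Use light pushes only: do not grip or lift anything, do not press the red emergency stop, and leave the tools and containers on the bench where they are.

Things in the scene. Friction and masses are not known exactly. Their poses are not given: they have to be found in the camera images.
- console: Blue desk console fixed to the bench, 200 mm deep (x) by 340 mm wide (y). Origin: centre of its footprint on the bench; x points to its rear (away from the operator), y left, z up. Its top slopes up to the rear by 0.17 rad, 88 mm high in front, 122 mm at the rear. The clear cover fills an opening in the top; 32 mm below lies a parallel panel with three breakers in a row along y, 45 mm apart.
- cover (a joint): Clear cover, black edges, 110 mm from hinge to front edge, 160 wide, 4 thick. Angle in rad: 0 latched, flush; a damped spring opens it to 1.65 (near vertical) in 2 to 3 s. Push-push latch: pressed to its hard stop 5 mm below flush (-0.052) and let go, it pops open, or if it was open, latches at 0; acts after 4 mm. Takes 4 N at the pad if slow (8 if quick), then rises fast at the stop. Shutting: 3 N at 90 mm, plus 2 N per 0.1 m/s.
- cover_push (a point): Centre of the ribbed yellow push pad (28 x 44 mm) on the cover's upper face, on its middle line, 86 mm from the hinge axis, 24 mm from its front edge. Moves with the cover; its x axis runs along the cover to the hinge, z out of the upper face.
- cover_hinge (a point): Middle of the cover's hinge axis (along the console's y), at the rear edge of the cover; does not move. The open cover rises from here, leaning 5 degrees from vertical towards the robot; nothing taller than 15 mm above this point stands behind it on the console. The breaker row lies 62 mm in front of it. A latch block 17 mm high and 27 mm wide stands on the panel under the cover's front edge.
- breaker (a joint): Travel of the tripped breaker's button in m: 0 to 0.001 = tripped (popped out), 0.007 = fully home at a hard stop. It slides square to the sloping panel with about 3 N of friction and stays where it is pushed.
- breaker_top (a point): Centre of the top of the tripped breaker's button: black head 13.6 mm across above a red sleeve 17 mm across, 17 mm above the panel when tripped; 10 mm when home, like the other two (black heads only), with its collar (19 mm wide) 5 mm high. It may be any one of the three. Its z axis points out of the panel.
- estop (a joint): Red emergency stop, 34 mm across, 18 mm high, on a yellow disc on the left part of the console's top, 160 mm left of the cover's middle line. Travel in m: 0 = not pressed, 0.006 = pressed in. It must stay unpressed.
- hammer_mid (a point): Loose hammer with a wooden handle lying on the bench to the left, pointing away. Point: on its handle, 12 mm above the bench. Leave it alone.
- brush_mid (a point): Loose flat brush lying on the bench to the right, pointing away. Point: near its middle, 12 mm above the bench. Leave it alone.
- mug_mid (a point): Loose blue mug, 80 mm wide, 92 mm high, far left. Point: its centre. Leave it alone.
- spray_can_mid (a point): Loose red spray can, 55 mm wide, 155 mm high, standing 25 mm or more to the right of the console. Point: its centre. Leave it alone.
- jar_mid (a point): Loose jar of paste, 60 mm wide, 60 mm high, standing 25 mm or more to the left of the console. Point: its centre. Leave it alone.
- chisel_mid (a point): Loose cold chisel, 175 mm long, 18 mm thick, lying along the console's front edge. Point: near its middle. Leave it alone.
- square_mid (a point): Loose steel try square, 150 mm blade, 14 mm thick, lying at the far right. Point: middle of its stock. Leave it alone.

How it is judged (in metres and radians):
On the way, in this order (a step that is already met when the one before it is completed fails the run):
1. the cover has been pressed and has popped open (value of joint cover above 1.3 rad), for 0.2 s.
2. with the cover open, the tripped breaker's button is pushed fully home (value of joint breaker above 0.006 m and value of joint cover above 0.8 rad), for 0.2 s.
At the end, for the whole second after the job is handed in: The cover is latched shut and still, flush with the desk top (joint between -0.015 and 0.02 rad) with nothing holding it, the tripped breaker's button is home (at least 6 of its 7 mm), the emergency stop is not pressed, and nothing else on the bench was moved (value of joint cover between -0.015 and 0.02 rad and velocity of joint cover between -0.05 and 0.05 rad/s and value of joint breaker above 0.006 m and value of joint estop below 0.003 m); the robot touches nothing.
It fails at once if a tool or container on the bench was lifted or moved by more than 3 cm (distance of any of hammer_mid, brush_mid, mug_mid, spray_can_mid, jar_mid, chisel_mid, square_mid from where it was at the start of the episode above 0.03 m).
It fails at once if the emergency stop was pressed (3 mm or more) (value of joint estop above 0.003 m).
It fails at once if the console or its cover was pushed with more than 70 N (contact force between the fingers and console above 70 N).
It fails at once if the cover was gripped: fingers pressing on its outer and its inner side at once (contact force between the fingers and cover_c0 above 3 N and (contact force between the fingers and cover_c1 above 3 N or contact force between the fingers and latch_arm above 3 N)).
It also fails if it takes over 54 s, if anything falls off the work surface, if the arm or the gripper's body presses on something with over 40 N, if the wrist force passes 120 N, or if a joint passes its speed limit or range.

## Working session

There is one attempt and no reset: what is moved stays moved. The work goes in short steps, Python scripts to look and compute and a tool call to move; the robot and the scene stay as the last step left them, time stands still between calls to the robot, and variables do not carry over. Pictures are saved under pics/ and viewed, about 8 in all and at most 12, crops included, and the job is handed in when it is done.

Besides the shell and the picture viewer there is one more tool, called after ">>>" as a command line: name --argument value ..., lists and objects as JSON in quotes. jog_arm: Moves the arm, as the interface text tells. Its arguments: {"type":"object","properties":{"commands":{"type":"array"},"grip":{"type":"number"},"newtons":{"type":"number"}},"required":["commands"]}

```bash
mkdir -p pics; ls
cat > h.py <<'E'
import numpy as np, cv2
from station import r, optics
from scipy.spatial.transform import Rotation as Ro
def cap(n,f=None):
    p=optics.capture(n)
    if f: cv2.imwrite('pics/'+f,p['pixels'])
    return p
def P(p): return np.array(p['camera_matrix'])@np.c_[np.array(p['R']),np.array(p['t'])]
def proj(p,X):
    x=P(p)@np.append(X,1); return x[:2]/x[2]
def tri(a,ua,b,ub):
    X=cv2.triangulatePoints(P(a),P(b),np.array(ua,float).reshape(2,1),np.array(ub,float).reshape(2,1)).ravel(); X=X[:3]/X[3]
    return X, np.abs(proj(a,X)-ua).max()+np.abs(proj(b,X)-ub).max()
E
python3 - <<'E'
from h import *
s=r.state(); print(s['t'],s['tcp_pos'],s['ee_rot'],s['width'],s['force'])
print(Ro.from_rotvec(s['ee_rot']).as_matrix().round(3))
a=cap('side','s1.png');b=cap('top','t1.png')
cv2.imwrite('pics/both.png',cv2.resize(np.hstack([a['pixels'],b['pixels']]),(800,300)))
for n in ['console','cover_push','cover_hinge','breaker_top','estop','spray_can_mid','jar_mid','chisel_mid','mug_mid']:
    ta=optics.tip_of(a,n)[:1];tb=optics.tip_of(b,n)[:1]
    if ta and tb: print(n,np.round(ta[0]['pixel']),np.round(tb[0]['pixel']),ta[0]['confidence'],tb[0]['confidence'],*tri(a,ta[0]['pixel'],b,tb[0]['pixel']))
    else: print(n,ta,tb)
E
```

```text
pics
0.0 [188.58849124 621.05807155 229.87692958] [-0.99105573  1.33641751  0.98828922] 85.57250070702952 [-0.07295553  0.54753954 -0.13354056]
[[-0.001 -0.957  0.291]
 [-0.003  0.291  0.957]
 [-1.    -0.    -0.003]]
console [228. 190.] [223. 188.] 0.96 0.64 [563.22132001 105.94729325   4.66745712] 1.9045438242908403
cover_push [218. 176.] [237. 193.] 0.65 0.93 [524.02733541  47.92953885 120.4486405 ] 4.591297165647035
cover_hinge [251. 168.] [232. 170.] 0.96 0.65 [620.81820769  64.92918583 106.25686133] 2.9294114705946868
breaker_top [] []Traceback (most recent call last):
  File "<stdin>", line 7, in <module>
ValueError: it knows: breaker_top, brush_mid, chisel_mid, console, cover_hinge, cover_push, hammer_mid, jar_mid, mug_mid, spray_can_mid, square_mid
```

```bash
python3 - <<'E'
import cv2,numpy as np
a=cv2.imread('pics/s1.png');b=cv2.imread('pics/t1.png')
cv2.imwrite('pics/v1.png',np.hstack([cv2.resize(a[90:290,110:360],(400,320),interpolation=2),cv2.resize(b[90:290,110:360],(400,320),interpolation=2)]))
cv2.imwrite('pics/v0.png',cv2.resize(np.hstack([a,b]),(800,300)))
E
python3 - <<'E'
from h import *
a=cap('side');b=cap('top')
print(a['R'],a['t'],b['R'],b['t'],a['camera_matrix'],b['camera_matrix'])
for n in ['console','cover_push','cover_hinge','spray_can_mid','jar_mid','chisel_mid','mug_mid','square_mid','hammer_mid','brush_mid']:
    ta=optics.tip_of(a,n)[:1];tb=optics.tip_of(b,n)[:1]
    if ta and tb: print(n,np.round(ta[0]['pixel']),np.round(tb[0]['pixel']),ta[0]['confidence'],tb[0]['confidence'],*tri(a,ta[0]['pixel'],b,tb[0]['pixel']))
    else: print(n,ta,tb)
E
```

```text
[[ 0.91236889 -0.40926013  0.00944237]
 [-0.27063732 -0.62032024 -0.73617813]
 [ 0.30714565  0.66911056 -0.67672195]] [-526.26513224  213.0194383  1007.2334623 ] [[-0.00138412 -0.99999703 -0.00200462]
 [-0.99619033  0.00155364 -0.08719183]
 [ 0.08719469  0.0018763  -0.99618952]] [ -12.04287379  549.65597793 1607.4318775 ] [[382.89182167   0.         244.04501916]
 [  0.         382.89182167 192.2612001 ]
 [  0.           0.           1.        ]] [[427.24912065   0.         253.85602564]
 [  0.         427.24912065 190.3607052 ]
 [  0.           0.           1.        ]]
console [228. 191.] [221. 186.] 0.84 0.86 [572.12745145 116.81595707 -12.81694359] 0.006346025794641719
cover_push [218. 177.] [232. 193.] 0.9 0.86 [528.05797876  66.5049138  102.41210734] 3.7156040686321035
cover_hinge [249. 166.] [234. 167.] 0.69 0.87 [622.66448037  58.50983528 120.60312495] 2.8435150598751306
spray_can_mid [284. 209.] [282. 168.] 0.82 0.52 [ 633.81971582 -118.04315953   93.2129362 ] 4.546853085534281
jar_mid [196. 144.] [162. 192.] 0.54 0.53 [540.72774098 335.31461308  43.36425885] 0.2557928202507185
chisel_mid [190. 201.] [225. 224.] 0.76 0.5 [427.69964505  97.5288611   10.08290218] 3.840357793160564
mug_mid [204. 127.] [142. 172.] 0.73 0.86 [608.52610555 411.21825234  51.30587476] 5.415988498602815
square_mid [341. 349.] [377. 179.] 0.69 0.64 [ 593.34159508 -490.20573739    8.69797812] 0.5493328193476259
hammer_mid [148. 140.] [131. 233.] 0.68 0.8 [390.11891969 450.22790102  26.80459096] 0.6551611977831442
brush_mid [242. 381.] [370. 239.] 0.79 0.7 [ 364.27886117 -458.19994888   -4.35478952] 1.8217559328955133
```

View pics/v0.png

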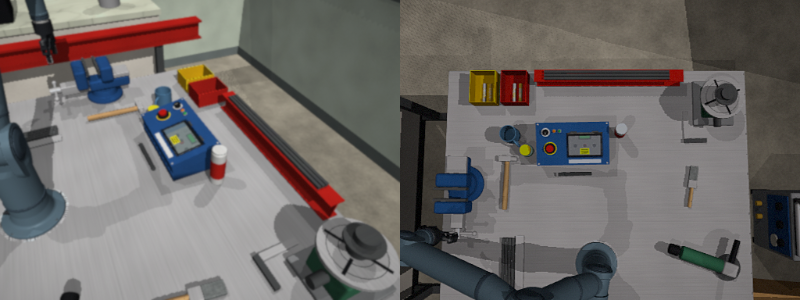

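View pics/v1.png

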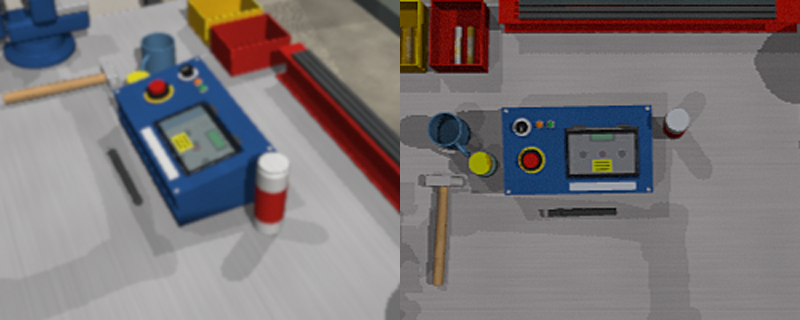

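The pictures show the blue console nearly square to the world. The cover's yellow pad is at about (236,194) in the top view and (223,179) in the side view. I'll fit the console pose and the pad by colour.

```bash
cat > fit.py <<'E'
from h import *
from scipy.optimize import minimize
def corners(v):
    c,s=np.cos(v[2]),np.sin(v[2]); o=[]
    for x,zt in((-100,88),(100,122)):
        for y in(-170,170):
            for z in(0,zt): o.append([v[0]+c*x-s*y,v[1]+s*x+c*y,z])
    return np.array(o)
def hull(p,v,f=4):
    m=np.zeros((384*f,512*f),np.uint8)
    pts=np.array([proj(p,X) for X in corners(v)])
    cv2.fillConvexPoly(m,cv2.convexHull(((pts+.5)*f*16).astype(np.int32)),1,shift=4)
    return cv2.resize(m.astype(np.float32),(512,384),interpolation=cv2.INTER_AREA)
if __name__=='__main__':
    a=cap('side');b=cap('top'); ms=[]
    for p in(a,b):
        g=optics.regions_of(p,'console')[0]; m=g['region'].astype(np.uint8)
        cs,_=cv2.findContours(m,0,2); c=max(cs,key=cv2.contourArea); print(g['confidence'],m.sum())
        ms.append(m)
    def cost(v): return sum(np.abs(hull(p,v)-m).sum() for p,m in zip((a,b),ms))
    best=min((minimize(cost,[565+dx,100,0],method='Nelder-Mead',options=dict(initial_simplex=np.array([[565+dx,90,0],[585,110,0],[565,120,.03],[550,100,-.05]]))) for dx in(0,10)),key=lambda o:o.fun)
    print('console',best.x,best.fun)
    for p,nm in((a,'side'),(b,'top')):
        bb=optics.boxes_of(p,'cover'); print(nm,'cover',bb[:1])
        hsv=cv2.cvtColor(p['pixels'],cv2.COLOR_BGR2HSV)
        y=cv2.inRange(hsv,(22,120,110),(36,255,255))
        n,l,st,ce=cv2.connectedComponentsWithStats(y)
        rd=cv2.inRange(hsv,(0,150,90),(8,255,255))|cv2.inRange(hsv,(172,150,90),(180,255,255))
        n2,l2,st2,ce2=cv2.connectedComponentsWithStats(rd)
        print('yellow',[(ce[i].round(1),st[i,4]) for i in range(1,n) if st[i,4]>15],'red',[(ce2[i].round(1),st2[i,4]) for i in range(1,n2) if 15<st2[i,4]<300])
E
python3 fit.py
```

```text
0.67 6483
0.67 5164
console [5.70712238e+02 1.13055266e+02 4.76091560e-03] 968.25
side cover [{'bbox': [232.9, 177.1, 47.9, 43.9], 'confidence': 0.77}]
yellow [(array([247.6,  94.2]), np.int32(635)), (array([194.8, 137.3]), np.int32(61)), (array([209.6, 150.2]), np.int32(43)), (array([223.4, 178.6]), np.int32(95))] red [(array([207.9, 144. ]), np.int32(72)), (array([278.5, 218.8]), np.int32(291))]
top cover [{'bbox': [236.9, 186.9, 41.4, 30.0], 'confidence': 0.91}]
yellow [(array([103.1, 111.1]), np.int32(702)), (array([194.5, 188.9]), np.int32(42)), (array([159.4, 191.5]), np.int32(156)), (array([235.3, 193.2]), np.int32(64))] red [(array([150.4, 117.4]), np.int32(30)), (array([191.3, 189.9]), np.int32(70))]
```

Run:
```python
from h import *
from scipy.optimize import least_squares
a=cap('side','s2.png');b=cap('top','t2.png')
print('pad',*tri(a,[223.4,178.6],b,[235.3,193.2]))
print('estop',*tri(a,[207.9,144],b,[191.3,189.9]))
# on-plane estimates from each view
def onp(p,u):
    f=lambda X: np.r_[proj(p,X)-u,(X[2]-88-0.1717*(X[0]-471))]
    return least_squares(f,[530,60,95]).x
print(onp(a,[223.4,178.6]),onp(b,[235.3,193.2]))
```

```text
pad [532.65902351  54.3465954  102.84526626] 0.11888670797600298
estop [542.95167996 211.43536643 122.62789922] 0.042124726436327364
[534.49320284  58.61837203  98.90178293] [532.83333457  54.59064049  98.61678355]
```

>>> jog_arm --commands '[[[0,0,0],-0.15],[[0,0,0],-0.145],[[0,-2.6,-4.3],0],[[0,-2.6,-4.3],0],[[0,-2.6,-4.3],0],[[0,-2.6,-4.3],0],[[0,-2.6,-4.3],0],[[0,-2.6,-4.3],0],[[0,-2.6,-4.3],0],[[0,-2.6,-4.3],0],[[0,-2.6,-4.3],0],[[0,-2.6,-4.3],0]]' --grip 0

```text
t: 3.5
tcp_pos: [449.8, 190.7, 231.7]
ee_rot: [-1.209, 1.208, 1.209]
force: [1.2, -0.3, 0.8]
width: 0.1
```

>>> jog_arm --commands '[[[0,-2.5,-4],0],[[0,-2.5,-4],0],[[0,-2,-3.5],0],[[1.5,-1,-2],0],[[2,0,0],0],[[1.5,0,0],0],[[0,0,0],0]]'

```text
t: 4.38
tcp_pos: [527.6, 57.4, 179.9]
ee_rot: [-1.209, 1.211, 1.212]
force: [0.7, 0.4, -0.8]
width: 0.2
```

Run:
```python
from h import *
s=r.state(); print(s['t'],s['tcp_pos'],s['force']); t=s['tcp_pos']
a=cap('side');b=cap('top')
print(proj(a,t),proj(b,t))
A=cv2.resize(a['pixels'][110:220,160:310],(600,440),interpolation=2)
B=cv2.resize(b['pixels'][150:220,200:275],(300,280),interpolation=2)
c=np.zeros((440,800,3),np.uint8);c[:,:500]=A[:,:500];c[:280,500:]=B
cv2.imwrite('pics/v2.png',c)
```

```text
4.375 [527.64878004  57.42565755 179.9038098 ] [ 0.66261095  0.4081973  -0.82717376]
[220.54283712 157.76301118] [233.40848572 192.80088322]
```

View pics/v2.png

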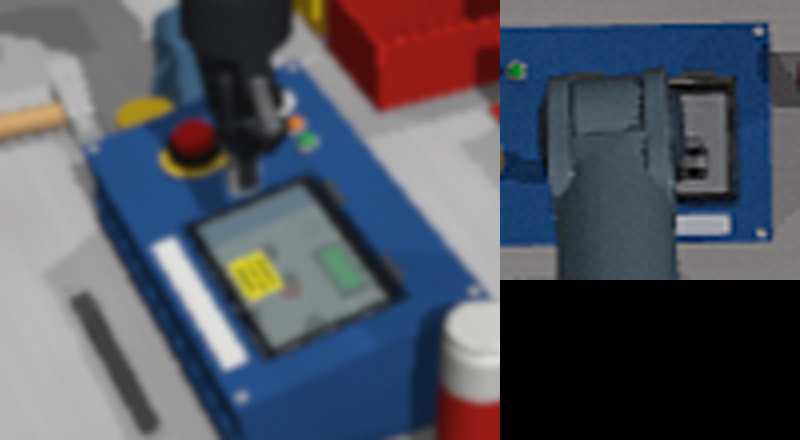

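>>> jog_arm --commands '[[[3,0,0],0],[[2.5,0,0],0],[[1,0,0],0],[[0.5,0,0],0],[[0.3,0,0],0],[[0,0,0],0]]'

```text
t: 5.22
tcp_pos: [529.5, 57.2, 108.9]
ee_rot: [-1.21, 1.208, 1.209]
force: [-0.1, 0.5, -0.8]
width: -0.1
```

>>> jog_arm --commands '[[[0.3,0,0],0],[[0.2,0,0],0],[[0.2,0,0],0],[[0,0,0],0]]'

```text
t: 5.72
tcp_pos: [528.8, 57.0, 101.0]
ee_rot: [-1.209, 1.21, 1.21]
force: [-0.2, -0.4, 0.3]
width: -0.0
```

>>> jog_arm --commands '[[[0.1,0,0],0],[[0.1,0,0],0],[[0.1,0,0],0],[[0,0,0],0]]'

```text
t: 6.22
tcp_pos: [529.3, 57.1, 98.5]
ee_rot: [-1.21, 1.209, 1.209]
force: [0.4, -0.3, 2.7]
width: 0.1
```

>>> jog_arm --commands '[[[0.1,0,0],0],[[0.1,0,0],0],[[0.1,0,0],0],[[0,0,0],0]]'

```text
t: 6.72
tcp_pos: [529.8, 57.1, 95.5]
ee_rot: [-1.21, 1.208, 1.208]
force: [1.3, -0.5, 2.3]
width: -0.3
```

>>> jog_arm --commands '[[[0.1,0,0],0],[[0.1,0,0],0],[[0,0,0],0]]'

```text
t: 7.1
tcp_pos: [530.0, 57.1, 95.0]
ee_rot: [-1.209, 1.208, 1.209]
force: [-0.8, -1.2, 11.7]
width: -0.0
```

>>> jog_arm --commands '[[[0.1,0,0],0],[[0,0,0],0],[[-1,0.5,0],0],[[-2.5,2,0],0],[[-3,4,0],0],[[-3,4,0],0],[[-2,2.5,0],0],[[0,0,0],0],[[0,0,0],0],[[0,0,0],0]]'

```text
t: 8.35
tcp_pos: [399.0, 56.7, 206.3]
ee_rot: [-1.209, 1.212, 1.21]
force: [1.0, -0.1, -0.5]
width: 0.1
```

>>> jog_arm --commands '[[[0,0,0],0],[[0,0,0],0],[[0,0,0],0],[[0,0,0],0],[[0,0,0],0],[[0,0,0],0],[[0,0,0],0],[[0,0,0],0],[[0,0,0],0],[[0,0,0],0],[[0,0,0],0],[[0,0,0],0]]'

```text
t: 9.85
tcp_pos: [399.0, 57.0, 207.3]
ee_rot: [-1.209, 1.209, 1.209]
force: [-0.0, -1.8, 0.0]
width: -0.1
```

>>> jog_arm --commands '[[[0,0,0],0],[[0,0,0],0],[[0,0,0],0],[[0,0,0],0],[[0,0,0],0],[[0,0,0],0],[[0,0,0],0],[[0,0,0],0]]'

```text
t: 10.85
tcp_pos: [399.0, 57.0, 207.3]
ee_rot: [-1.209, 1.209, 1.209]
force: [0.6, -0.3, 0.1]
width: 0.2
```

Run:
```python
from h import *
s=r.state(); print(s['t'],s['tcp_pos'],s['force'])
a=cap('side');b=cap('top')
A=cv2.resize(a['pixels'][110:220,190:300],(440,440),interpolation=2)
B=cv2.resize(b['pixels'][150:220,200:275],(360,336),interpolation=2)
c=np.zeros((440,800,3),np.uint8);c[:,:440]=A;c[:336,440:]=B
cv2.imwrite('pics/v3.png',c)
for n in('breaker_top','cover_push','cover_hinge'):
  print(n,[(x['pixel'],x['confidence']) for p in(a,b) for x in optics.tip_of(p,n)])
```

```text
10.85 [398.97482344  57.00684705 207.26006303] [ 0.59198155 -0.25729378  0.08854989]
breaker_top [([232.4, 178.9], 0.49)]
cover_push [([243.7, 146.2], 0.97), ([337.5, 347.9], 0.35), ([232.4, 166.3], 0.49)]
cover_hinge [([247.2, 166.4], 0.74), ([234.3, 167.0], 0.67)]
```

View pics/v3.png

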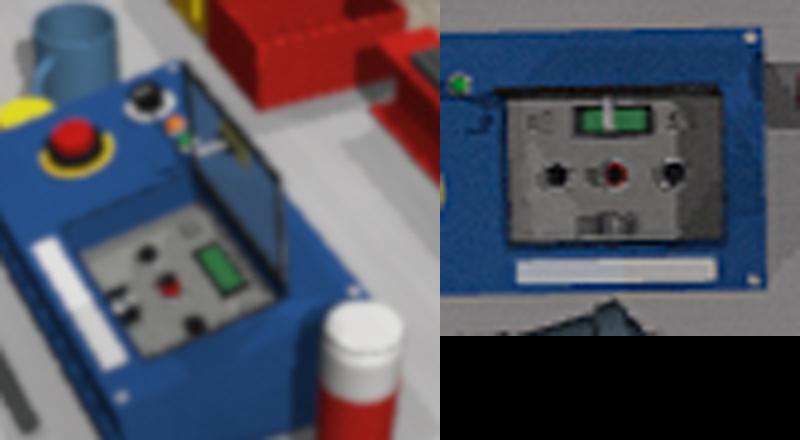

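Run:
```python
from h import *
a=cap('side');b=cap('top')
print(tri(a,[232.2,180.5],b,[236.2,186.2]))
for X in([559.6,55.5,88.7],[557,55.5,88],[557,57,88]): print(X,proj(a,X),proj(b,X))
for p,(x0,x1,y0,y1) in((a,(225,242,172,192)),(b,(228,245,178,194))):
    h=cv2.cvtColor(p['pixels'],cv2.COLOR_BGR2HSV)
    m=np.zeros(h.shape[:2],bool); m[y0:y1,x0:x1]=True
    red=m&((h[...,0]<12)|(h[...,0]>168))&(h[...,1]>110)
    blk=m&(h[...,2]<70)
    for q in(red,blk):
        w=np.argwhere(q); print(w.mean(0)[::-1],len(w))
```

```text
(array([559.67632795,  51.75575423,  88.10785897]), np.float64(0.151195537434063))
[559.6, 55.5, 88.7] [231.60015169 179.62555956] [235.19208795 186.14812355]
[557, 55.5, 88] [230.80868535 180.02579666] [235.19905081 186.87156597]
[557, 57, 88] [230.6169934  179.72845665] [234.79048012 186.87220705]
[232.06666667 181.6       ] 15
[233.05555556 181.02777778] 36
[236.5 185.5] 10
[234.1875  183.03125] 32
```

>>> jog_arm --commands '[[[0,-3,0],0],[[0,-4,-0.2],0],[[0,-4,-0.2],0],[[0,-3,0],0],[[0,-1.4,0],0],[[3,0,0],0],[[4,0,0],0],[[2.5,0,0],0],[[1,0,0],0],[[0,0,0],0]]'

```text
t: 12.6
tcp_pos: [552.4, 53.1, 102.0]
ee_rot: [-1.209, 1.21, 1.21]
force: [0.0, -0.5, 0.7]
width: 0.1
```

>>> jog_arm --commands '[[[0.4,0,0],0],[[0.4,0,0],0],[[0.3,0,0],0],[[0.2,0,0],0],[[0,0,0],0]]'

```text
t: 13.22
tcp_pos: [552.8, 53.0, 89.1]
ee_rot: [-1.209, 1.209, 1.21]
force: [-0.0, -0.8, 0.3]
width: -0.4
```

>>> jog_arm --commands '[[[0.15,0,0],0],[[0.15,0,0],0],[[0.15,0,0],0],[[0.1,0,0],0],[[0,0,0],0]]'

```text
t: 13.85
tcp_pos: [553.8, 53.1, 84.1]
ee_rot: [-1.21, 1.208, 1.208]
force: [0.9, 0.2, 1.6]
width: -0.2
```

>>> jog_arm --commands '[[[0.1,0,0],0],[[0.1,0,0],0],[[0.1,0,0],0],[[0,0,0],0]]'

```text
t: 14.35
tcp_pos: [553.6, 53.1, 81.3]
ee_rot: [-1.21, 1.208, 1.209]
force: [0.7, 0.7, 5.4]
width: 0.3
```

>>> jog_arm --commands '[[[0.1,0,0],0],[[0.1,0,0],0],[[0,0,0],0]]'

```text
t: 14.72
tcp_pos: [553.7, 53.1, 81.0]
ee_rot: [-1.209, 1.208, 1.209]
force: [-2.8, -0.6, 15.1]
width: -0.4
```

>>> jog_arm --commands '[[[0.1,0,0],0],[[0.05,0,0],0],[[0,0,0],0],[[0,0,0],0],[[-1,0,0],0],[[-3,0,0],0],[[-4,1,0],0],[[-4,4,0],0],[[-3,5,0],0],[[-2,4,0],0],[[0,0,0],0]]'

```text
t: 16.1
tcp_pos: [410.2, 53.3, 247.4]
ee_rot: [-1.209, 1.207, 1.213]
force: [0.7, -0.5, -0.0]
width: -0.4
```

Run:
```python
from h import *
s=r.state(); print(s['t'],s['tcp_pos'],s['force'])
a=cap('side');b=cap('top')
A=cv2.resize(a['pixels'][125:205,205:285],(440,440),interpolation=2)
B=cv2.resize(b['pixels'][150:220,200:275],(360,336),interpolation=2)
c=np.zeros((440,800,3),np.uint8);c[:,:440]=A;c[:336,440:]=B
cv2.imwrite('pics/v4.png',c)
```

```text
16.1 [410.23233335  53.33678626 247.3713385 ] [ 0.70033945 -0.51326873 -0.02567576]
```

View pics/v4.png

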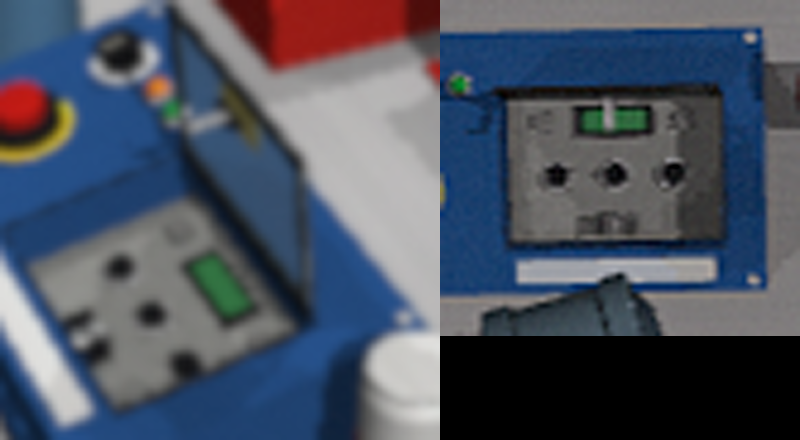

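>>> jog_arm --commands '[[[-3,0,0],0],[[0,-3,0],0],[[0,-5,0.1],0],[[0,-5,0.1],0],[[0,-5,0],0],[[0,-5,0],0],[[0,-3,0],0],[[0,-1,0],0],[[0,0,0],0]]'

```text
t: 17.32
tcp_pos: [682.9, 54.6, 275.1]
ee_rot: [-1.209, 1.213, 1.21]
force: [-0.3, -0.6, 1.3]
width: 0.0
```

>>> jog_arm --commands '[[[3,0,0],0],[[4,0,0],0],[[1,0,0],0],[[0,2,0],0],[[0,2,0],0],[[0,1,0],0],[[0,0,0],0]]'

```text
t: 18.2
tcp_pos: [632.9, 55.2, 198.3]
ee_rot: [-1.209, 1.207, 1.209]
force: [0.0, -0.3, -0.0]
width: -0.1
```

>>> jog_arm --commands '[[[-0.15,1.1,0],0],[[0,1.1,0],0],[[0.25,1.1,0],0],[[0.45,1.0,0],0],[[0.65,1.05,0],0],[[0,0,0],0]]'

```text
t: 18.95
tcp_pos: [577.3, 54.9, 184.3]
ee_rot: [-1.208, 1.212, 1.212]
force: [1.1, 0.1, 1.3]
width: -0.1
```

>>> jog_arm --commands '[[[0.65,0.7,0],0],[[0.8,0.75,0],0],[[0.9,0.65,0],0],[[1.05,0.6,0],0],[[0,0,0],0]]'

```text
t: 19.58
tcp_pos: [550.6, 55.0, 149.5]
ee_rot: [-1.208, 1.212, 1.212]
force: [-0.2, 0.1, 1.9]
width: -0.3
```

Run:
```python
from h import *
s=r.state(); print(s['t'],s['tcp_pos'],s['force'])
a=cap('side')
cv2.imwrite('pics/v5.png',cv2.resize(a['pixels'][110:220,190:300],(440,440),interpolation=2))
```

```text
19.575 [550.57171717  55.0129989  149.4849073 ] [-0.16650698  0.06964775  1.93241617]
```

View pics/v5.png

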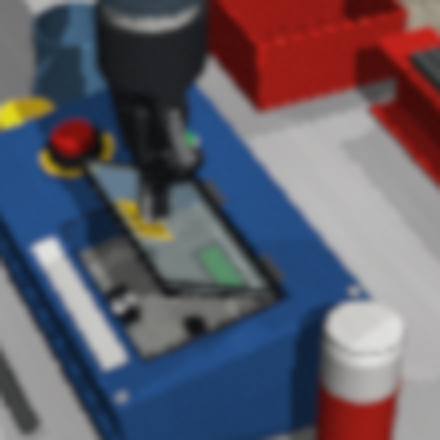

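The cover is about 25° open and the fingertip is on the pad from above. I'll carry on down.

>>> jog_arm --commands '[[[1.0,0.4,0],0],[[1.0,0.4,0],0],[[0.8,0.4,0],0],[[0.7,0.4,0],0],[[0.5,0.3,0],0],[[0.5,0.2,0],0],[[0,0,0],0]]'

```text
t: 20.5
tcp_pos: [530.2, 55.1, 105.5]
ee_rot: [-1.208, 1.211, 1.211]
force: [0.4, 1.2, 1.7]
width: -0.1
```

>>> jog_arm --commands '[[[0.3,0,0],0],[[0.2,0,0],0],[[0.2,0,0],0],[[0.1,0,0],0],[[0.1,0,0],0],[[0.1,0,0],0],[[0,0,0],0]]'

```text
t: 21.38
tcp_pos: [531.5, 55.1, 96.2]
ee_rot: [-1.209, 1.209, 1.209]
force: [0.4, -0.6, 3.1]
width: 0.3
```

>>> jog_arm --commands '[[[0.1,0,0],0],[[0.1,0,0],0],[[0.05,0,0],0],[[0,0,0],0]]'

```text
t: 21.88
tcp_pos: [531.7, 55.1, 95.3]
ee_rot: [-1.208, 1.209, 1.21]
force: [-3.3, -0.0, 12.3]
width: -0.2
```

At the stop, as on the first press. One more millimetre, then release and retreat.

>>> jog_arm --commands '[[[0.1,0,0],0],[[0,0,0],0],[[-0.5,0.1,0],0],[[-1,0.5,0],0],[[-2.5,2,0],0],[[-3,4,0],0],[[-3,4,0],0],[[-2,2,0],0],[[0,0,0],0],[[0,0,0],0],[[0,0,0],0],[[0,0,0],0]]'

```text
t: 23.38
tcp_pos: [405.5, 54.7, 212.0]
ee_rot: [-1.21, 1.212, 1.209]
force: [0.3, 0.2, 0.1]
width: -0.1
```

>>> jog_arm --commands '[[[0,0,0],0],[[0,0,0],0],[[0,0,0],0],[[0,0,0],0],[[0,0,0],0],[[0,0,0],0],[[0,0,0],0],[[0,0,0],0]]'

```text
t: 24.38
tcp_pos: [405.5, 55.0, 212.8]
ee_rot: [-1.209, 1.209, 1.209]
force: [1.2, -0.2, -0.0]
width: -0.0
```

Run:
```python
from h import *
s=r.state(); print(s['t'],s['tcp_pos'],s['force'])
a=cap('side','s9.png');b=cap('top','t9.png')
A=cv2.resize(a['pixels'][110:220,180:290],(440,440),interpolation=2)
B=cv2.resize(b['pixels'][150:220,200:275],(360,336),interpolation=2)
c=np.zeros((440,800,3),np.uint8);c[:,:440]=A;c[:336,440:]=B
cv2.imwrite('pics/v6.png',c)
for p,(x0,x1,y0,y1) in((a,(215,232,170,188)),(b,(228,243,186,200))):
    m=np.zeros((384,512),np.uint8);m[y0:y1,x0:x1]=1
    y=cv2.inRange(cv2.cvtColor(p['pixels'],cv2.COLOR_BGR2HSV),(22,120,110),(36,255,255))*m
    w=np.argwhere(y);print(w.mean(0)[::-1] if len(w) else None,len(w))
```

```text
24.375 [405.46435887  55.00028126 212.77634639] [ 1.19447968 -0.22438213 -0.03467783]
[223.38947368 178.50526316] 95
[235.30645161 193.09677419] 62
```

View pics/v6.png

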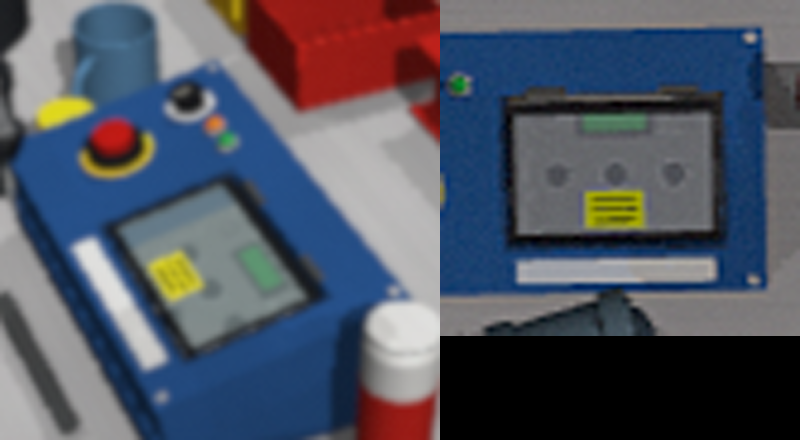

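The cover is flush: the pad shows at (223.4,178.5) in the side view and (235.3,193.1) in the top view, where it was at the start. No red sleeve shows and the arm is clear of the console.

```bash
python3 -c "
from station import r
print(r.finish_job())"
```

```text
the job is handed in; nothing more can be done
None
```

The job is handed in, and by my checks every step was met. `finish_job` gives no verdict, so I can't confirm the official result.

- **What I did:** I pressed the yellow pad and the cover popped open. I then pushed the middle breaker, the one showing a red sleeve, to its hard stop at about 15 N or a little more. From behind, I swung the cover down with the closed fingertips and pressed the pad once more until it latched.
- **Cover:** more than 2 s after release, the pad's image centroid was within 0.2 pixel of its starting position in both cameras, so the cover is flush and stays shut.
- **Breaker:** with the cover open, and again through it at the end, no red sleeve was visible. All three buttons looked alike.
- **Rest of the scene:** the fingertips never came near the emergency stop. The chisel, mug, jar and spray can looked unmoved in the last pictures, but I did not measure them. I did not check the hammer, brush or try square again.
- **Forces and time:** the highest force I read was about 15 N, though the final 1 mm of each press was not read. The robot clock stood at about 24.5 s of the 54 s allowed, with the arm clear of everything.

No check failed. The only mismatch was in the first measurements: the trained networks' points for the pad and hinge scattered by 10–20 mm, so I located the pad and button by colour and the calibration instead.

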